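Close the router-table opening with its blank disc

ROBOT

A 7-joint arm with a two-finger parallel gripper is mounted at the origin on the work surface. World frame = base frame: x ahead of the robot, y to its left, z up, the work surface at z = 0. Lengths are in m, angles in rad, forces in N, time in s.
With the tool pointing down it reaches from about 0.425 to 0.925 m from the base axis. Payload 6.8 kg.
Tool frame: the origin (TCP) lies at the very end of the fingers, on their centre line; the grasp point (between the pads) lies 19 mm behind it (r.tcp_to_grasp is the distance from the TCP to the grasp point, in m); z points along the fingers, y is the line along which they close (so a half turn about z gives the same grasp; the last joint's range is limited). The gripper opens to 85 mm and grips with 20 to 120 N. Pads are 22 mm wide; open, the fingers measure 114 mm over their backs; the gripper's body (76 mm by 85 mm) begins 54 mm behind the grasp point. The pads swing forward as they close: fully open they stand 13 mm farther back than shut.
Start: joints at [1.071, 0.477, 0.022, 1.555, -0.011, 1.109, -0.083], TCP at [0.258, -0.624, 0.231] pointing down, gripper open.
Joint ranges: [-2.96, 2.96], [-0.34, 2.1], [-1.41, 1.46], [0.24, 2.44], [-1.37, 4.51], [0.17, 1.92], [-2.96, 2.96]. Speed limits (rad/s): [2.39, 2.39, 3.14, 3.14, 3.14, 3.14, 3.14].

INTERFACE

Orientations are given as a rotation vector (axis times angle).
In Python, from bench import r gives the robot as it stands.
- The arm moves only by the tool step_arm, never from a script. Its argument "moves" is a list of rows, each a list of 7 numbers: the shift along the tool's x, y, z in mm, then the turn, a rotation vector about the tool's x, y, z in rad, then the finger opening in mm, from 0 to 85.4. A call has 1 to 8 rows; each row is the pose to reach, as a shift and turn from the pose commanded when the call began, along the tool's axes at that moment; what a row does not reach only later rows make up. A row lasts 1/10 s, in which the tool goes at most 50 mm and 8.59 degrees, less where a joint would pass 70% of its speed; a pose out of reach is approached as far as the arm can. A call with a gripper value outside its range is refused whole. The fingers move at their own pace and stop on an object; "grip_force" is the grip in N (left out, the last holds). Time passes only in rows, so rows that repeat a pose let the fingers close. It gives the time, the measured TCP pose, the force, the opening and the grip force at its end, in the units of the state.
- r.get_obs(): the state, without advancing time (a new reading comes with each control period).
- r.grab_frame(name): name is "side" or "top" or "wrist"; returns a dict with "image" (420x560x3 uint8, red, green, blue), "depth" (420x560 float32, m along the optical axis (not along the pixel's ray), 0 where there is no reading), "mtx" (3x3 intrinsics, pixels), "rvec" (rotation vector, rad) and "tvec" (3), from world to camera coordinates, as OpenCV has them. Camera axes: x right, y down, z forward; pixel columns grow to the right and rows downward; lengths in m; the calibration is good to about 2 mm. A picture is of the moment at which its call begins.
- r.hand_in(): hands the job in; it is judged then, once.
The state is a dict: "clock": time; "joints": joint angles; "qvel": joint speeds; "tau": joint torques, N m; "tcp_pos": TCP position; "orientation": TCP orientation; "contact_force": force on the tool from outside, world axes, zero at the start; "moment": the same for the moment, N m; "grip_width": finger opening in m; "gripper_force": force on a finger pad.
Only numpy, scipy, OpenCV 4.12 (cv2) and the standard library are available. Lean on these libraries where they do the work, as an engineer would, in place of code of your own. Each camera call takes 0.05 s, during which the arm holds its last target. There are 200 camera calls.

TASK

No bit is fitted, so close the opening in the router-table top: with the fingertips, push the solid metal disc (the one without a hole) along the top until it drops over the rim into the round recess and lies flat and flush there, then move clear. Only push it, never pick it up, and leave the open ring, the collet nut, the push block and the glue bottle where they are.

Things in the scene. Friction and masses are not known exactly. Their poses are not given: they have to be found in the camera images.
- router_top: Fixed flat router-table top lying on the bench, 320 mm (its x) by 480 mm (its y) by 36 mm high; black plate in the middle, grey wings at its +y and -y ends, all level and smooth; an aluminium mitre track lies level in the top near its -x edge. Origin: centre of its underside, on the bench; z up. It stands turned by up to 0.32 rad either way.
- recess (a point): Centre of the mouth of the round recess in the middle of the router-table top, at the level of the top face (36 mm above the bench). The recess is 102 mm across and 8 mm deep; its flat floor is a pale wooden ledge around a 70 mm opening that goes on down. Axes as those of the router-table top.
- blank_mid (a point): Centre (half-way up) of the loose solid aluminium disc without a hole, 98 mm across, 8 mm thick, about 0.1 to 0.25 kg, not to be grasped. At first it lies flat on the top, at the +y or the -y side of the recess, its centre 105 to 145 mm from the recess centre, 4 mm above the top face; seated it is 4 mm below the top face and has 2 mm of play all round. Its z axis is its own axis.
- ring_mid (a point): Centre (half-way up) of the loose aluminium ring, 98 mm outside, 62 mm hole, 8 mm thick, lying on the top at the other side of the recess. Not to be moved.
- nut: Loose steel collet nut, hexagonal, 26 mm across, 16 mm high, standing on the top near its +x edge, 125 to 140 mm from the line through the recess along y. Origin: centre of its underside. Not to be moved.
- push_block: Loose wooden push block, 150 x 75 mm, 66 mm high with its handle, on the bench beyond the +y or -y end of the top. Origin: centre of its underside. Not to be moved.
- glue: Loose white glue bottle, 52 mm across, 110 mm high, standing on the bench beyond the other end of the top. Origin: centre of its underside. Not to be moved.
Not all that is in view belongs to the job. What is shaped like the part that bears blank_mid but blue or brown is not meant.

How it is judged:
At the end, for the whole second after the job is handed in: The solid disc lies in the recess: its centre within 4 mm of the recess axis, its top no more than 2 mm above the top face, level within 0.03 rad, and it stays so; the ring and the nut are within 15 mm, the push block and bottle within 20 mm of where they began (horizontal distance between blank_mid and recess below 0.004 m and z of blank_mid in the frame of recess below -0.002 m and angle between the z axis of blank_mid and the z axis of recess, either way round below 0.03 rad and distance of each of ring_mid, nut from where it was at the start of the episode below 0.015 m and distance of each of push_block, glue from where it was at the start of the episode below 0.02 m); the robot touches nothing.
It fails at once if the solid disc is lifted or tipped up: its centre more than 12 mm above the top face (8 mm above where it lies) (z of blank_mid in the frame of recess above 0.012 m).
It fails at once if the open ring is moved more than 15 mm (distance of ring_mid from where it was at the start of the episode above 0.015 m).
It fails at once if the collet nut is moved more than 15 mm (distance of nut from where it was at the start of the episode above 0.015 m).
It fails at once if the push block is moved more than 20 mm (distance of push_block from where it was at the start of the episode above 0.02 m).
It fails at once if the glue bottle is moved more than 20 mm (distance of glue from where it was at the start of the episode above 0.02 m).
It also fails if it takes over 40 s, if anything falls off the work surface, if the arm or the gripper's body presses on something with over 40 N, if the wrist force passes 120 N, or if a joint passes its speed limit or range.

## Working session

There is one attempt and no reset: what is moved stays moved. The work goes in short steps, Python scripts to look and compute and a tool call to move; the robot and the scene stay as the last step left them, time stands still between calls to the robot, and variables do not carry over. Pictures are saved under pics/ and viewed, at most 10 in all, crops included, and the job is handed in when it is done.

Besides the shell and the picture viewer there is one more tool, called after "Emit:" as name([rows], argument=value, ...), one row to a line, values as JSON. step_arm: Moves the arm, as the interface text tells. Its arguments: {"type":"object","properties":{"moves":{"type":"array","items":{"type":"array","items":{"type":"number"}}},"grip_force":{"type":"number"}},"required":["moves"]}

```bash
mkdir -p pics; cat > h.py <<'E'
import numpy as np, cv2
from bench import r
def ray(f,uv,z):
    R=cv2.Rodrigues(np.array(f["rvec"],float))[0]; t=np.array(f["tvec"],float).ravel()
    uv=np.atleast_2d(np.array(uv,float)); d=np.c_[uv,np.ones(len(uv))]@np.linalg.inv(f["mtx"]).T@R
    c=-R.T@t; return c+d*((z-c[2])/d[:,2])[:,None]
def pix(f,P):
    return cv2.projectPoints(np.atleast_2d(np.array(P,float)),np.array(f["rvec"],float),np.array(f["tvec"],float),f["mtx"],None)[0].reshape(-1,2)
E
python3 - <<'E'
from h import *
a=r.grab_frame("top");b=r.grab_frame("side")
cv2.imwrite("pics/top.png",a["image"][...,::-1]);cv2.imwrite("pics/side.png",b["image"][...,::-1])
o=r.get_obs();print(o["tcp_pos"],o["orientation"],o["clock"])
for f in(a,b):
    R=cv2.Rodrigues(np.array(f["rvec"],float))[0];print(-R.T@np.array(f["tvec"]).ravel(),f["mtx"][0,0])
E
```

```text
[ 0.25752838 -0.62337396  0.23042628] [-3.07993975e+00 -6.11252651e-01  7.18050029e-04] 0.1
[0.38500566 0.02050099 1.29512506] 516.1286856774232
[0.33857808 0.59458234 0.82214175] 464.85288591235246
```

View pics/top.png

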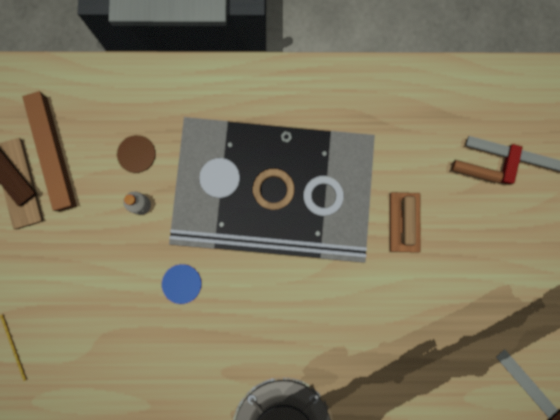

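View pics/side.png

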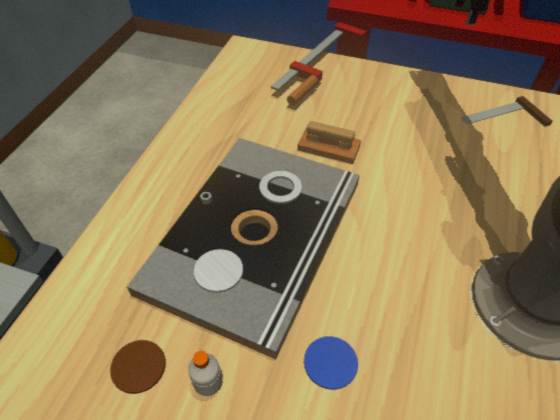

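The top view shows these candidates:
- The bright solid disc at (219,178), on the top.
- The open ring at (323,195).
- The brown disc at (136,154) and the blue disc at (182,284), both decoys on the bench.

The recess, with its wooden ledge, is at (273,189), and the nut at (286,137). By the description I choose the disc at (219,178), and I'll check it in a crop.

```bash
cat >> h.py <<'E'
def blobs(f,m,lo,hi):
    cs,_=cv2.findContours(m.astype(np.uint8),cv2.RETR_EXTERNAL,cv2.CHAIN_APPROX_NONE)
    return [c.reshape(-1,2) for c in cs if lo<cv2.contourArea(c)<hi]
def circ(P):
    A=np.c_[2*P[:,:2],np.ones(len(P))];s=np.linalg.lstsq(A,(P[:,:2]**2).sum(1),rcond=None)[0]
    return s[:2],np.sqrt(s[2]+s[:2]@s[:2])
def masks(f):
    h=cv2.cvtColor(f["image"],cv2.COLOR_RGB2HSV).astype(int)
    return (h[...,1]<45)&(h[...,2]>150),(h[...,0]<22)&(h[...,1]>70)&(h[...,2]>60)
def measure(f):
    w,o=masks(f);out=[]
    for n,m,z in(("white",w,.044),("wood",o,.028)):
        for c in blobs(f,m,500,6000):
            p,rad=circ(ray(f,c,z))
            if .03<rad<.06: out.append((n,p.round(4),round(rad,4),c.mean(0).round()))
    return out
E
python3 - <<'E'
from h import *
for n in("top","side"):
    f=r.grab_frame(n)
    for q in measure(f):print(n,*q)
    if n=="top":
        for uv in[(286,137)]:print("nut",ray(f,uv,.052))
        print("track l,r",ray(f,[(170,244),(366,258)],.036)); print("corners",ray(f,[(183,118),(374,134)],.036)); print("bottle,block",ray(f,[(130,200)],.11),ray(f,[(391,222)],.03))
        cv2.imwrite("pics/c.png",cv2.resize(f["image"][100:280,150:400,::-1],None,fx=3,fy=3,interpolation=cv2.INTER_CUBIC))
E
```

```text
top white [ 0.5622 -0.1026] 0.046 [323. 195.]
top white [0.6075 0.1539] 0.0462 [219. 177.]
top wood [0.5818 0.0206] 0.052 [273. 189.]
nut [[ 0.70620034 -0.01152041  0.052     ]]
track l,r [[ 0.44472581  0.271407    0.036     ]
 [ 0.40871117 -0.20509039  0.036     ]]
corners [[ 0.75909353  0.24523384  0.036     ]
 [ 0.71785577 -0.23245883  0.036     ]]
bottle,block [[0.54291617 0.35057088 0.11      ]] [[ 0.49703145 -0.27013392  0.03      ]]
side white [0.6098 0.1532] 0.0472 [217. 270.]
side white [ 0.5645 -0.1033] 0.0471 [280. 186.]
```

View pics/c.png

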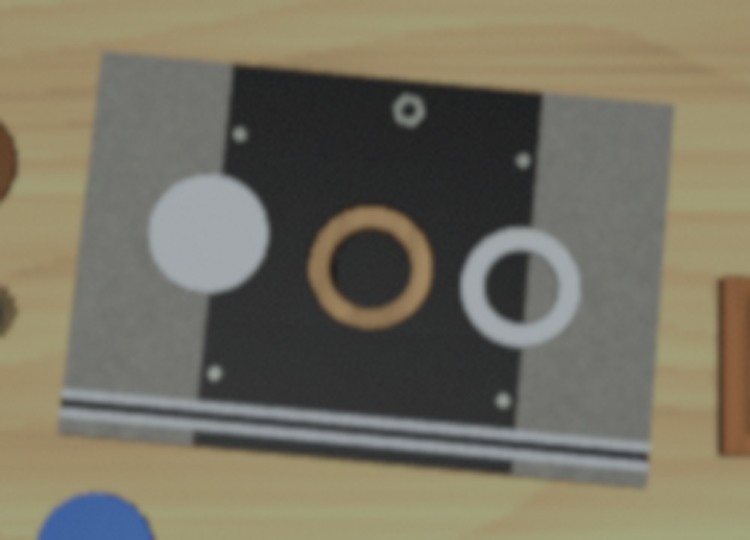

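The crop confirms it: the solid disc is at crop (208,234), the open ring at (520,287), and the recess with its wood ledge at (370,267). I'll push from the +y side with two spread fingers forming a stable cradle.

Emit:
step_arm([
  [668,-656,0,0,0,-0.983,50],
  [668,-656,0,0,0,-0.983,50],
  [668,-656,0,0,0,-0.983,50],
  [668,-656,0,0,0,-0.983,50],
  [668,-656,0,0,0,-0.983,50],
  [668,-656,0,0,0,-0.983,50],
  [668,-656,0,0,0,-0.983,50],
  [668,-656,0,0,0,-0.983,50],
])

```text
clock: 1.0
tcp_pos: [0.4148, -0.254, 0.2314]
orientation: [2.426, 1.996, -0.0]
contact_force: [1.7, 0.2, -0.1]
grip_width: 0.0496
gripper_force: 0.0
```

```bash
cat >> h.py <<'E'
from scipy.spatial.transform import Rotation as Ro
D=np.array([.6085,.1535]);C=np.array([.582,.0205])
def goto(p,ang):
    "shift (mm) and turn in tool axes to reach p, tool down with tool x at angle ang"
    o=r.get_obs();R=Ro.from_rotvec(o["orientation"])
    T=Ro.from_matrix(np.array([[np.cos(ang),np.sin(ang),0],[np.sin(ang),-np.cos(ang),0],[0,0,-1]]).T)
    print("now",np.round(o["tcp_pos"],4),"t",o["clock"],"w",o["grip_width"],"F",np.round(o["contact_force"],1))
    print("shift",np.round(R.inv().apply(np.array(p)-o["tcp_pos"])*1e3,1),"turn",(R.inv()*T).as_rotvec().round(3))
E
python3 -c "
from h import *
goto([.625,.237,.15],1.375)"
```

```text
now [ 0.4148 -0.254   0.2314] t 1.0 w 0.049580197086706176 F [ 1.7  0.2 -0.1]
shift [522.4 111.6  81.3] turn [0.    0.    0.002]
```

Emit:
step_arm([
  [522,112,0,0,0,0,50],
  [522,112,0,0,0,0,50],
  [522,112,0,0,0,0,50],
  [522,112,0,0,0,0,50],
  [522,112,0,0,0,0,50],
  [522,112,0,0,0,0,50],
  [522,112,0,0,0,0,50],
  [522,112,0,0,0,0,50],
])

```text
clock: 1.8
tcp_pos: [0.5735, 0.1131, 0.2313]
orientation: [2.428, 1.993, -0.0]
contact_force: [1.4, -0.7, 0.6]
grip_width: 0.05
gripper_force: 0.0
```

Emit:
step_arm([
  [135,27,0,0,0,0,50],
  [135,27,0,0,0,0,50],
  [135,27,0,0,0,0,50],
  [135,27,0,0,0,0,50],
  [135,27,0,0,0,0,50],
])

```text
clock: 2.3
tcp_pos: [0.6254, 0.2394, 0.2306]
orientation: [-2.426, -1.995, 0.002]
contact_force: [-0.3, -0.7, 0.1]
grip_width: 0.0501
gripper_force: 0.0
```

```bash
python3 - <<'E'
from h import *
goto([.625,.237,.06],1.375)
f=r.grab_frame("wrist");cv2.imwrite("pics/w1.png",f["image"][...,::-1])
E
```

```text
now [0.6254 0.2394 0.2306] t 2.3 w 0.05012318100905954 F [-0.3 -0.7  0.1]
shift [ -2.3   0.3 170.6] turn [-0.001  0.     0.002]
```

View pics/w1.png

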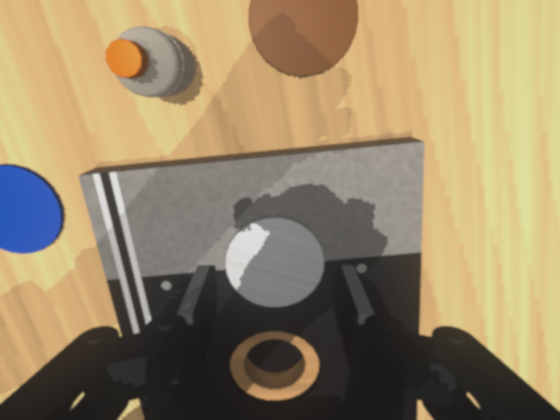

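The wrist view shows the solid disc at (275,262) between the fingers' lines, the recess at (275,365) and the bottle at (150,60), clear of the descent. Now I'll go down beside the disc.

Emit:
step_arm([
  [-2,0,50,0,0,0,50],
  [-2,0,100,0,0,0,50],
  [-2,0,150,0,0,0,50],
  [-2,0,183,0,0,0,50],
  [-2,0,188,0,0,0,50],
  [-2,0,188,0,0,0,50],
])

```text
clock: 2.95
tcp_pos: [0.6254, 0.2349, 0.0433]
orientation: [2.43, 1.991, -0.002]
contact_force: [-0.6, 0.2, 0.8]
grip_width: 0.0497
gripper_force: 0.0
```

```bash
python3 - <<'E'
from h import *
goto([.6085+.195*.058,.1535+.981*.058,.038],1.375)
b=r.grab_frame("side");p=pix(b,[r.get_obs()["tcp_pos"]])[0].astype(int);print(p)
u,v=p;cv2.imwrite("pics/s2.png",cv2.resize(b["image"][v-70:v+50,u-80:u+80,::-1],None,fx=5,fy=5,interpolation=cv2.INTER_CUBIC))
E
```

```text
now [0.6254 0.2349 0.0433] t 2.95 w 0.049680738551548226 F [-0.6  0.2  0.8]
shift [-25.2  -0.6   5.3] turn [-0.001  0.001 -0.002]
[191 301]
```

View pics/s2.png

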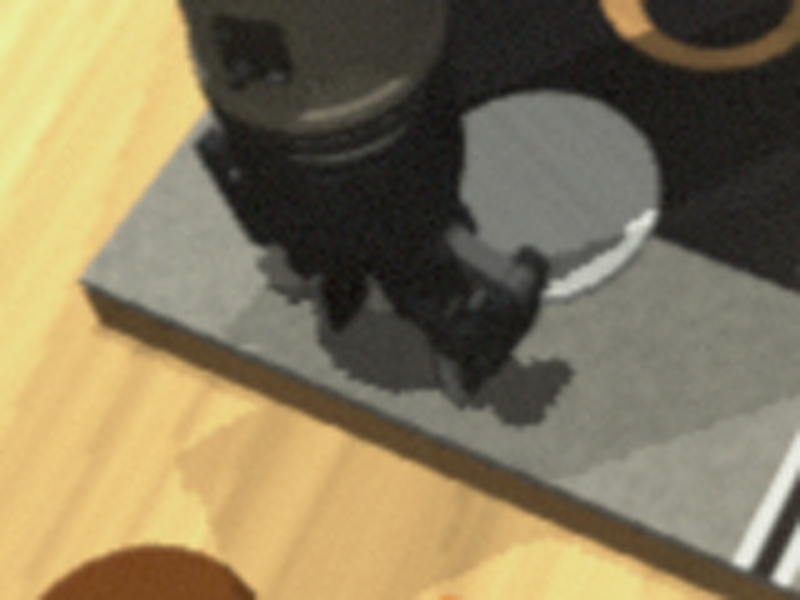

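The side crop shows the tips just above the wing at crop (470,390), with the disc clear at (560,190). I'll creep down to touch the top.

Emit:
step_arm([
  [0,0,3,0,0,0,50],
  [0,0,5,0,0,0,50],
  [0,0,6,0,0,0,50],
  [0,0,7,0,0,0,50],
  [0,0,7,0,0,0,50],
])

```text
clock: 3.5
tcp_pos: [0.6254, 0.2366, 0.0365]
orientation: [2.428, 1.993, 0.0]
contact_force: [-0.7, -1.0, -0.1]
grip_width: 0.0503
gripper_force: 0.0
```

Emit:
step_arm([
  [0,0,1,0,0,0,50],
  [0,0,2,0,0,0,50],
  [0,0,2,0,0,0,50],
])

```text
clock: 3.8
tcp_pos: [0.6253, 0.2365, 0.0341]
orientation: [-2.428, -1.993, 0.001]
contact_force: [-0.8, 0.2, 0.6]
grip_width: 0.05
gripper_force: 0.0
```

Emit:
step_arm([
  [0,0,1,0,0,0,50],
  [0,0,2,0,0,0,50],
  [0,0,2,0,0,0,50],
])

```text
clock: 4.1
tcp_pos: [0.6255, 0.2367, 0.0331]
orientation: [2.428, 1.993, -0.0]
contact_force: [-1.3, -2.2, 6.3]
grip_width: 0.0499
gripper_force: 3.2
```

Emit:
step_arm([
  [0,0,-3.5,0,0,0,50],
  [-10,0,-3.5,0,0,0,50],
  [-20,0,-3.5,0,0,0,50],
  [-26,0,-3.5,0,0,0,50],
  [-30,0,-3.5,0,0,0,50],
  [-36,0,-3.5,0,0,0,50],
  [-42,0,-3.5,0,0,0,50],
  [-42,0,-3.5,0,0,0,50],
])

```text
clock: 4.9
tcp_pos: [0.6172, 0.1942, 0.0357]
orientation: [2.429, 1.992, -0.001]
contact_force: [0.6, 0.3, -0.5]
grip_width: 0.0501
gripper_force: 0.0
```

```bash
python3 - <<'E'
from h import *
goto([.582,.0205,.036],1.375)
f=r.grab_frame("side")
for q in measure(f):print(*q)
cv2.imwrite("pics/s3.png",cv2.resize(f["image"][170:330,120:330,::-1],None,fx=3.5,fy=3.5,interpolation=cv2.INTER_CUBIC))
E
```

```text
now [0.6172 0.1942 0.0357] t 4.9 w 0.05011221654313728 F [ 0.6  0.3 -0.5]
shift [-177.2   -0.5   -0.2] turn [-0.     0.001 -0.001]
white [0.9752 0.3279] 0.0472 [ 11. 289.]
white [0.7255 0.2003] 0.0446 [155. 275.]
wood [0.5851 0.0167] 0.0494 [254. 227.]
```

View pics/s3.png

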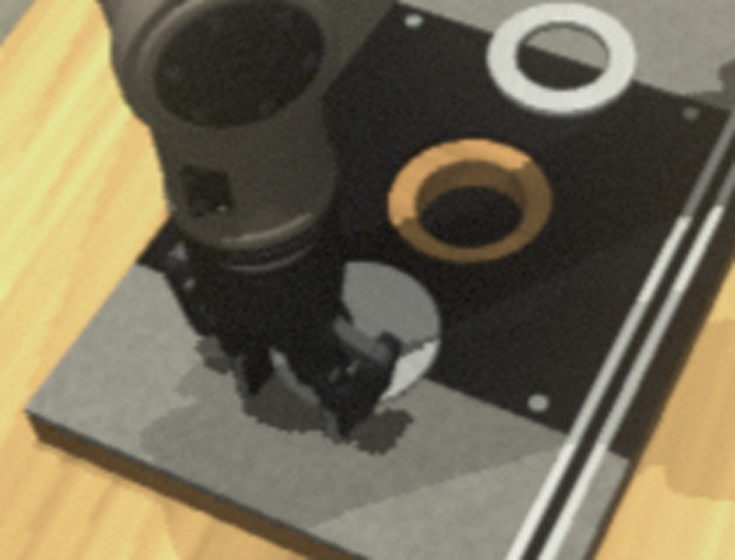

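The crop shows the fingertips behind the disc at crop (350,420), the disc at (390,320) and the recess at (470,200), all aligned. I'll continue to about 20 mm short, then look.

Emit:
step_arm([
  [-10,0,0,0,0,0,50],
  [-20,0,0,0,0,0,50],
  [-30,0,0,0,0,0,50],
  [-40,0,0,0,0,0,50],
  [-50,0,0,0,0,0,50],
  [-60,0,0,0,0,0,50],
  [-68,0,0,0,0,0,50],
  [-75,0,0,0,0,0,50],
])

```text
clock: 5.75
tcp_pos: [0.6025, 0.121, 0.0358]
orientation: [2.428, 1.993, 0.0]
contact_force: [-0.3, 1.0, 0.2]
grip_width: 0.0503
gripper_force: 0.6
```

Emit:
step_arm([
  [-8,0,0,0,0,0,50],
  [-15,0,0,0,0,0,50],
  [-22,0,0,0,0,0,50],
  [-25,0,0,0,0,0,50],
  [-25,0,0,0,0,0,50],
])

```text
clock: 6.25
tcp_pos: [0.5976, 0.0965, 0.0357]
orientation: [2.429, 1.992, -0.001]
contact_force: [0.2, 0.1, 0.5]
grip_width: 0.0499
gripper_force: 0.0
```

```bash
python3 - <<'E'
from h import *
goto([.582,.0205,.036],1.375)
w=r.grab_frame("wrist");s=r.grab_frame("side");t=r.grab_frame("top")
p=pix(t,[.582,.0205,.036])[0].astype(int)
g=lambda f,c,d=(130,95):cv2.resize(f["image"][c[1]-d[1]:c[1]+d[1],c[0]-d[0]:c[0]+d[0],::-1],(400,300),interpolation=cv2.INTER_CUBIC)
cv2.imwrite("pics/s4.png",np.vstack([np.hstack([g(s,(240,240)),g(t,p,(80,60))]),np.hstack([cv2.resize(w["image"][...,::-1],(400,300)),g(w,(280,300),(140,105))])]))
E
```

```text
now [0.5976 0.0965 0.0357] t 6.25 w 0.049885241540700134 F [0.2 0.1 0.5]
shift [-77.6  -0.5  -0.2] turn [-0.     0.001 -0.001]
```

View pics/s4.png

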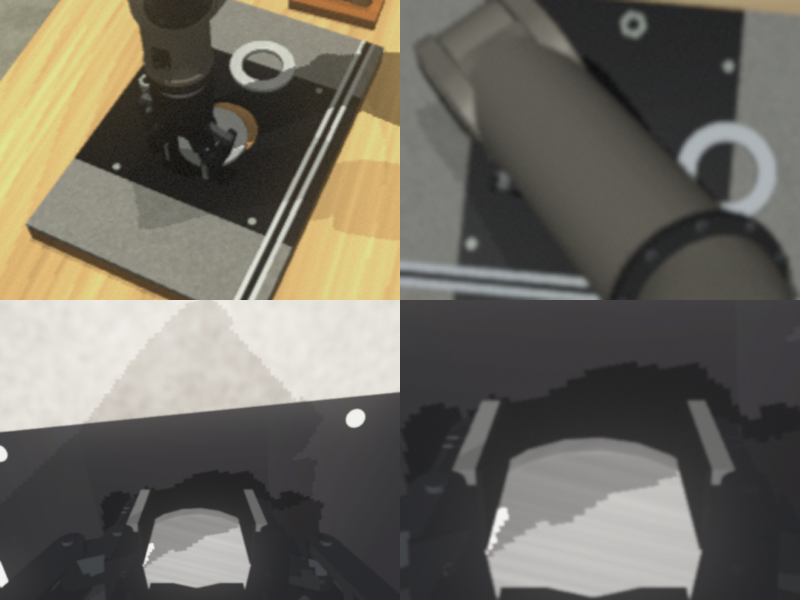

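The disc is cradled between the fingers: in the wrist crop its rear edge is at about (590,440). In the side crop it overlaps the recess's near rim at about (235,130). I'll compute the remaining distance from the rear edge.

```bash
python3 - <<'E'
from h import *
f=r.grab_frame("wrist")
a=f["image"][275:320,274].astype(int).sum(1)//3;print(a)
u=np.array([-.195,-.981])
for v in(293,307):
  for z in(.036,.044):
    P=ray(f,(274,v),z)[0]; print(v,z,P.round(4),"disc centre dist short of recess",((C-P[:2])@u-.049).round(4),"lateral",((C-P[:2])@np.array([u[1],-u[0]])).round(4))
E
```

```text
[ 41  42  42  42  42  43  43  43  43  44  45  45  46  46  46  47  50  64
  90 114 122 124 126 127 129 131 135 143 150 151 147 145 143 143 142 143
 143 145 145 146 146 146 145 145 144]
293 0.036 [0.5948 0.0916 0.036 ] disc centre dist short of recess 0.0233 lateral -0.0014
293 0.044 [0.5957 0.0964 0.044 ] disc centre dist short of recess 0.0281 lateral -0.0013
307 0.036 [0.5934 0.0847 0.036 ] disc centre dist short of recess 0.0162 lateral -0.0014
307 0.044 [0.5944 0.0899 0.044 ] disc centre dist short of recess 0.0215 lateral -0.0013
```

Emit:
step_arm([
  [-5,0,0,0,0,0,50],
  [-9,0,0,0,0,0,50],
  [-13,0,0,0,0,0,50],
  [-16,0,0,0,0,0,50],
  [-19,0,0,0,0,0,50],
  [-21,0,0,0,0,0,50],
  [-23,0,0,0,0,0,50],
  [-23,0,0,0,0,0,50],
])

```text
clock: 7.25
tcp_pos: [0.5931, 0.0741, 0.0357]
orientation: [2.429, 1.993, -0.001]
contact_force: [0.3, 0.7, -0.6]
grip_width: 0.0498
gripper_force: 0.0
```

```bash
python3 - <<'E'
from h import *
goto([.582,.0205,.036],1.375)
w=r.grab_frame("wrist");s=r.grab_frame("side")
print(w["image"][275:340:2,274].astype(int).sum(1)//3)
cv2.imwrite("pics/s5.png",np.hstack([cv2.resize(s["image"][150:300,150:350,::-1],(400,300)),cv2.resize(w["image"][210:420,140:420,::-1],(400,300))]))
E
```

```text
now [0.5931 0.0741 0.0357] t 7.25 w 0.04978091393180975 F [ 0.3  0.7 -0.6]
shift [-54.7  -0.4  -0.3] turn [-0.     0.001 -0.001]
[ 45  46  46  48  49  58 112 147 149 144 142 144 146 146 146 145 144 143
 145 147 149 151 150 165 178 185 197 194 194 195 197 197 197]
```

View pics/s5.png

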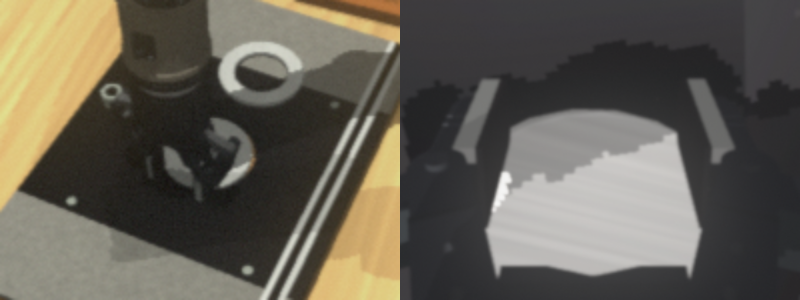

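In the wrist crop the rear side face of the disc has vanished, with its edge at about (590,110). It looks dropped or nearly so. I'll nudge 2 mm more, then retreat and look.

Emit:
step_arm([
  [-1,0,0,0,0,0,50],
  [-2,0,0,0,0,0,50],
  [-2,0,0,0,0,0,50],
])

```text
clock: 7.65
tcp_pos: [0.5928, 0.0726, 0.0358]
orientation: [2.428, 1.993, -0.0]
contact_force: [-0.0, 0.3, 0.2]
grip_width: 0.0501
gripper_force: 0.0
```

Emit:
step_arm([
  [15,0,0,0,0,0,50],
  [30,0,-20,0,0,0,50],
  [60,0,-60,0,0,0,50],
  [90,0,-100,0,0,0,50],
  [120,0,-140,0,0,0,50],
  [120,0,-180,0,0,0,50],
  [120,0,-200,0,0,0,50],
  [120,0,-200,0,0,0,50],
])

```text
clock: 8.45
tcp_pos: [0.6178, 0.1935, 0.24]
orientation: [2.425, 1.994, 0.011]
contact_force: [-1.0, -1.0, 0.7]
grip_width: 0.0499
gripper_force: 0.0
```

```bash
python3 - <<'E'
from h import *
goto([.582,.0205,.036],1.375)
w=r.grab_frame("wrist");s=r.grab_frame("side")
for n,f in(("w",w),("s",s)):
    for q in measure(f):print(n,*q)
    R=cv2.Rodrigues(np.array(f["rvec"],float))[0];t=np.array(f["tvec"]).ravel()
    def fit(pts):
        Q=[]
        for p in pts:
            u,v=pix(f,p)[0].round().astype(int)
            if 0<=u<560 and 0<=v<420 and f["depth"][v,u]>0:
                d=f["depth"][v,u];Q.append(R.T@(np.linalg.inv(f["mtx"])@[u,v,1]*d-t))
        Q=np.array(Q)
        if len(Q)<5:return None
        k=np.linalg.lstsq(np.c_[Q[:,:2]-C,np.ones(len(Q))],Q[:,2],rcond=None)[0];return len(Q),k.round(4)
    a=np.linspace(0,2*np.pi,60)
    print("disc",fit([[C[0]+q*np.cos(x),C[1]+q*np.sin(x),.036] for x in a for q in(.01,.02,.03,.04)]),"plate",fit([[C[0]+.062*np.cos(x),C[1]+.05*np.sin(x)*1.2,.036] for x in a]))
cv2.imwrite("pics/s6.png",np.hstack([cv2.resize(s["image"][150:300,150:350,::-1],(400,300)),cv2.resize(w["image"][...,::-1],(400,300))]))
E
```

```text
now [0.6178 0.1935 0.24  ] t 8.45 w 0.04989576882673841 F [-1.  -1.   0.7]
shift [-177.5   -2.9  203.2] turn [ 0.006 -0.004  0.001]
w white [0.5969 0.0109] 0.03 [292. 343.]
disc (239, array([0.0028, 0.0021, 0.0352])) plate (60, array([-0.002 ,  0.0015,  0.0352]))
s white [0.9752 0.3279] 0.0472 [ 11. 289.]
s white [0.7026 0.195 ] 0.0482 [165. 277.]
s wood [0.0205 0.1925] 0.0599 [518. 384.]
disc (240, array([ 0.0036, -0.0038,  0.0368])) plate (60, array([ 0.0014, -0.0025,  0.037 ]))
```

View pics/s6.png

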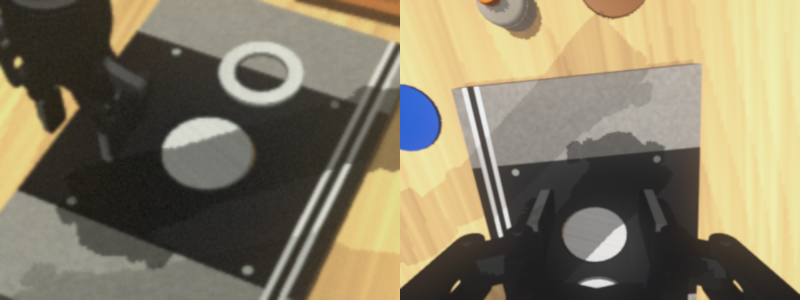

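The disc lies flush and level: depth puts it within 0.2 mm of the plate in both views, with tilt below 0.01 rad. The picture shows it filling the recess at about (207,153), with the ring undisturbed and the arm clear. Handing in.

```bash
python3 -c "
from bench import r
print(r.hand_in())"
```

```text
the job is handed in; nothing more can be done
None
```

The solid disc was pushed into the recess and lies flush and level there by the depth readings. The arm is clear, the other parts were not touched, and the job is handed in (no verdict was returned).

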